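# Roll the carriage of wet core bits to the mark

## Robot

A 6-joint arm with a two-finger parallel gripper is mounted at the origin on the work surface. World frame = base frame: x ahead of the robot, y to its left, z up, the work surface at z = 0. Lengths are in mm, angles in rad, forces in N, time in s.
With the tool pointing down it reaches from about 275 to 750 mm from the base axis. Payload 10.2 kg.
Tool frame: the origin (TCP) lies between the finger pads; the fingertips stand 8 mm ahead of it and the grasp point (between the pads) lies 11 mm behind it; z points along the fingers, y is the line along which they close (so a half turn about z gives the same grasp; the last joint's range is limited). The gripper opens to 85 mm and grips with 20 to 120 N. Pads are 22 mm wide; open, the fingers measure 114 mm over their backs; the gripper's body (76 mm by 85 mm) begins 54 mm behind the grasp point. The pads swing forward as they close: fully open they stand 13 mm farther back than shut.
Start: joints at [-1.325, 0.313, 1.498, -0, 1.331, -0.223], TCP at [237.192, -468.371, 239.294] pointing down, gripper open.
Joint ranges: [-2.94, 2.94], [-0.97, 2.17], [0.19, 2.56], [-1.23, 4.37], [0.02, 3.11], [-2.88, 2.88]. Speed limits (rad/s): [2.39, 2.39, 3.01, 3.14, 3.14, 3.14].

## Interface

Orientations are given as a unit quaternion [w, x, y, z].
In Python, from rig import * gives the robot as it stands.
- The arm moves only by the shell command python3 -m handwheel 'ROWS' [FORCE]. ROWS is JSON, a list that holds one entry, the list of rows, each a list of 7 numbers: the shift along the world's x, y, z in mm, then the turn, a rotation vector about the world's x, y, z in degrees, then the opening, from -1 (shut) to 1 (fully open). A call has 1 to 8 rows; each row shifts and turns the commanded pose from where the row before left it; what a row does not reach is not made up. A row lasts 1/8 s, in which the tool goes at most 62.5 mm and 10.7 degrees, less where a joint would pass 70% of its speed; a pose out of reach is approached as far as the arm can. A call is refused whole if a number of a shift passes 62.5 or a number of a turn 10.7, either way. A call with a gripper value outside its range is refused whole. The fingers move at their own pace and stop on an object; FORCE is the grip in N (left out, the last holds). Time passes only in rows, so rows that do not move let the fingers close. It gives the time, the measured TCP pose, the force, the opening and the grip force at its end, in the units of the state.
- sense(): the state, without advancing time (a new reading comes with each control period).
- capture(name): name is "scene" or "top" or "wrist"; returns a dict with "image" (480x640x3 uint8, red, green, blue), "fx", "fy", "cx", "cy" (pixels), "rvec" (rotation vector, rad) and "tvec" (3), from world to camera coordinates, as OpenCV has them; the wrist camera has in their place "hand_eye" (4x4, takes a point from camera to tool coordinates, whose origin is the TCP and whose axes are the flange's). Camera axes: x right, y down, z forward; pixel columns grow to the right and rows downward; lengths in mm; the calibration is good to about 2 mm. The wrist camera is an equidistant fisheye: a pixel r from the principal point sees the ray r / f radians off the axis. A picture is of the moment at which its call begins: read the wrist's pose just before it. There is no depth.
- finish_job(): hands the job in; it is judged then, once.
The state is a dict: "time_s": time; "joints": joint angles; "dq": joint speeds; "tau": joint torques, N m; "eef_pos": TCP position; "ee_rot": TCP orientation; "force": force on the tool from outside, world axes, zero at the start; "wrist_torque": the same for the moment, N m; "grip_width": opening from 0.0 (shut) to 1.0 (fully open); "grip_force": force on a finger pad.
Only numpy, scipy, OpenCV 4.12 (cv2) and the standard library are available. Lean on these libraries where they do the work, as an engineer would, in place of code of your own. Each camera call takes 0.05 s, during which the arm holds its last target. There are 200 camera calls.

## Task

Push the free-running carriage with the freshly painted drill bits along its track, by its sprung orange end buffers only, and bring it gently to rest with its red index at the yellow pointer (within about a centimetre), then let go and take the hand away: it must stay there by itself for a few seconds. It hardly slows down on its own, so brake it in time at the other buffer; it must never run into the red end stop, be struck or shoved hard, or have its deck, tray or bits touched, and leave the things on the bench alone.

Things in the scene. Friction and masses are not known exactly. Their poses are not given: they have to be found in the camera images.
- track: Fixed track: grey base plate 150 mm wide, y = -350 to +390 mm, with two steel rails (tops at 20 mm). Origin on the bench surface (z = 0) on the centre line; +y runs along the track in the forward direction (towards the red end stop), +x across it to the far side, z up. The whole track may be shifted and turned a little.
- carriage (a joint): Carriage travel along track +y, m: 0 at the rear catch, 0.44 when the front nose touches the red stop; carriage middle at track y = travel - 0.21. Level, no dry friction, only viscous drag about 1.0 N per m/s. Moving mass 4 kg nominal (2.9 to 5.4), so a free coast decays with time constant about 4 s (2.9 to 5.4) and runs on by speed x time constant.
- carriage_index (a point): Red index, 6 mm wide, on the carriage's far (+x) side at mid-length, 70 mm off the track's centre line, 62 mm up. Carriage 222 mm long over its buffer noses, 120 mm wide; aluminium deck 140 mm long, top at 70 mm; on its middle 98 mm a black foam tray (top 82 mm) with nine green bits (27 mm diameter, tops at 104 mm).
- rear_nose (a point): Rearmost point of the sprung rear buffer: orange horizontal cylinder across the track, 110 mm long, 32 mm diameter, axis 50 mm above the bench, 41 mm out from the deck's end, 111 mm behind the carriage's middle when free. It telescopes 25 mm into the deck against a spring of 150 N/m (no preload, hardly damped, so hitting it rebounds). Push here, e.g. with closed fingers pointing down.
- front_nose (a point): Foremost point of the front buffer, the same sprung cylinder at the front: 111 mm ahead of the carriage's middle when free, 50 mm above the bench, 25 mm of travel, 150 N/m. Brake or push back here.
- stop_face (a point): Middle of the face of the red end stop (110 mm wide, 70 mm high, 35 mm deep) at track y = +341 mm, 50 mm above the bench. The front nose is to stay clear of it.
- marker: Fixed yellow pointer (78 mm high) on a black foot (30 x 40 mm, 30 mm high) at the track's far side. Origin on the bench under the pointer, 90 mm off the track's centre line; axes parallel to the track's. Goal: red index at the same track y as this origin. With the index there, the front nose is 90 to 190 mm short of the stop.
- blue_bit: Bystander: a blue core bit, 60 mm in diameter and 75 mm high, standing loose beyond the track. Origin under its centre.
- paint_can: Bystander: a steel can, 70 mm in diameter and 110 mm high, loose beyond the track. Origin under its centre.
- spanner: Bystander: a spanner lying loose beyond the track. Origin under its middle.
- foam_tray: Bystander: a loose black foam block 80 x 80 x 35 mm with four green bits (total height 57 mm), on the robot's side to the left. Origin under its centre.
- load: What the carriage carries, fixed to it: deck, black foam tray and nine wet green bits. Origin at track height 0 under the carriage's middle; axes as the track's. Not to be touched.
Things that resemble listed ones, but are neither listed nor needed, are in the scene too. Of the things that look like the marker, take the one that is farthest from the robot's base at the start.

How it is judged (in metres and radians):
On the way:
1. the carriage stands by itself at the pointer, untouched, for 3 s (y of carriage_index in the frame of marker between -0.015 and 0.015 m and velocity of joint carriage between -0.008 and 0.008 m/s and contact force between each of the fingers, the arm and carriage below 0.2 N), for 3 s.
At the end, for the whole second after the job is handed in: The red index is within 15 mm of the yellow pointer along the track, the carriage moves at less than 8 mm/s and the robot does not touch it; it has stood so for 3 s (all of step 1).
It fails at once if the carriage runs into the red end stop (value of joint carriage above 0.436 m).
It fails at once if the carriage is struck or pushed hard (over 15 N) (contact force between the fingers and carriage above 15 N).
It fails at once if the deck, the tray or the wet bits are touched (contact force between any of the fingers, the arm and load above 0.5 N).
It fails at once if a bystander is disturbed (distance of any of blue_bit, paint_can, spanner, foam_tray from where it was at the start of the episode above 0.02 m).
It also fails if it takes over 45 s, if anything falls off the work surface, if the arm or the gripper's body presses on something with over 40 N, if the wrist force passes 120 N, or if a joint passes its speed limit or range.

## Working session

There is one attempt and no reset: what is moved stays moved. The work goes in short steps, Python scripts to look and compute and a shell command to move; the robot and the scene stay as the last step left them, time stands still between calls to the robot, and variables do not carry over. Pictures are saved under pics/ and viewed, at most 10 in all, crops included, and the job is handed in when it is done.

```bash
mkdir -p pics; python3 - <<'E'
from rig import *
import cv2,pickle
s=sense();print(s['time_s'],s['eef_pos'],s['ee_rot'],s['grip_width'],s['force'])
for n in("scene","top"):
    c=capture(n);pickle.dump(c,open(n+'.pkl','wb'));cv2.imwrite(f'pics/{n}0.png',c['image'][:,:,::-1])
E
```

```text
0.0 [ 237.11342284 -468.10074787  238.70936221] [-6.75587903e-04  9.72656766e-01  2.32246331e-01 -1.54996485e-05] 1.0030617753344793 [-0.20443494  0.1557938   0.97240685]
```

View pics/scene0.png

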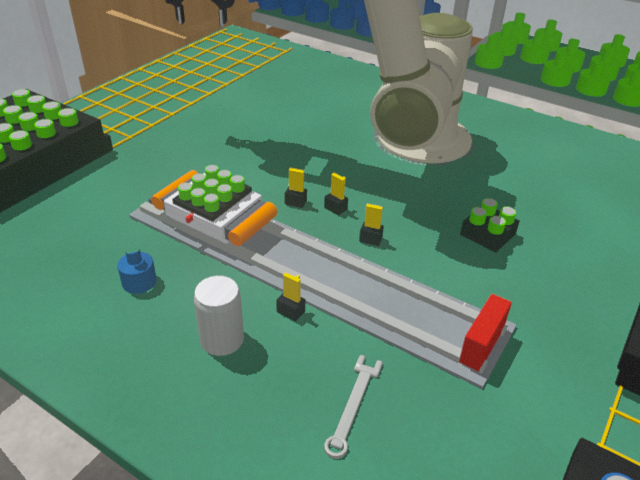

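View pics/top0.png

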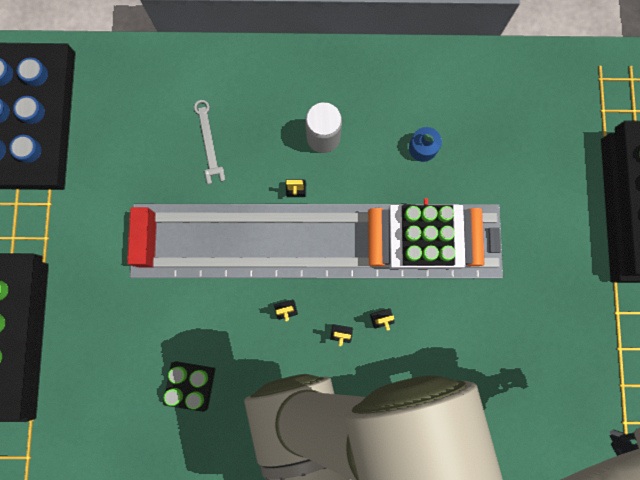

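The scene view has four yellow pointers. In the top view they sit at (285,310), (341,335), (383,320) and (295,188). The one at (295,188) is the marker: it is farthest from the base and on the track's far side. I'll enlarge a crop to confirm it and to read the pixels.

```bash
python3 - <<'E'
import cv2
im=cv2.imread('pics/top0.png')
c=im[165:285,260:510]
cv2.imwrite('pics/crop1.png',cv2.resize(c,None,fx=3.2,fy=3.2,interpolation=cv2.INTER_CUBIC))
c=im[165:285,110:310]
cv2.imwrite('pics/crop2.png',cv2.resize(c,None,fx=4,fy=4,interpolation=cv2.INTER_CUBIC))
E
```

```text
(no output)
```

View pics/crop1.png

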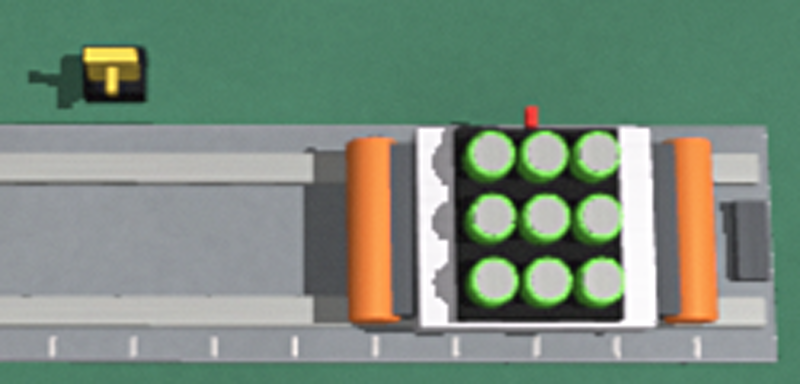

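View pics/crop2.png

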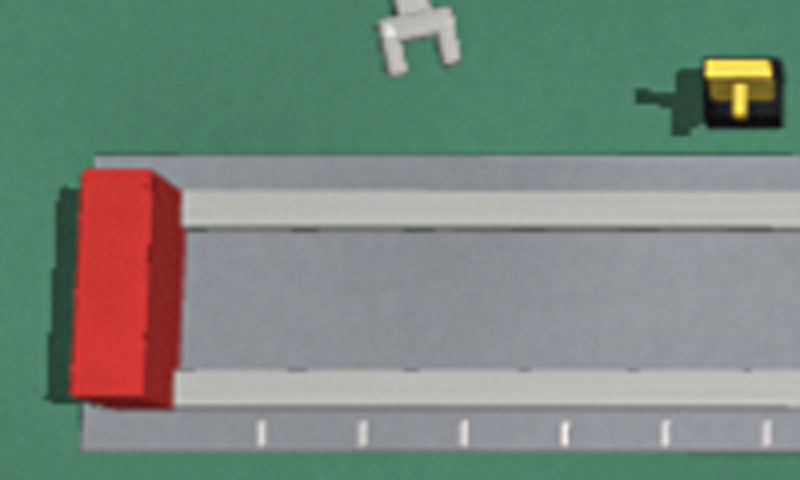

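Crop 1 confirms the far pointer. Its stem is at crop (112,82), which is full-image (295.0,190.6), and its black foot is centred at about (296,188). The red index is at crop (531,117), or (425.9,201.6). The plate corners are readable in both crops. Next I'll turn these pixels into positions.

```bash
cat > geo.py <<'E'
import numpy as np,cv2,pickle
def ray(c,px,z):
    R=cv2.Rodrigues(np.array(c['rvec'],float))[0];t=np.array(c['tvec'],float).ravel()
    d=R.T@np.array([(px[0]-c['cx'])/c['fx'],(px[1]-c['cy'])/c['fy'],1.]);o=-R.T@t
    return o+d*(z-o[2])/d[2]
def proj(c,P):
    K=np.array([[c['fx'],0,c['cx']],[0,c['fy'],c['cy']],[0,0,1]],float)
    return cv2.projectPoints(np.array(P,float).reshape(-1,3),np.array(c['rvec'],float),np.array(c['tvec'],float),K,None)[0][:,0]
E
python3 - <<'E'
from geo import *
c=pickle.load(open('top.pkl','rb'));s=pickle.load(open('scene.pkl','rb'))
np.set_printoptions(precision=1,suppress=True)
FL,NL,FR,NR=[ray(c,p,5) for p in[(133.75,203.75),(130.5,277.5),(499.7,204),(502.8,277.8)]]
print(FL,NL,FR,NR,'len',np.linalg.norm(FL-FR),np.linalg.norm(NL-NR),'wid',np.linalg.norm(FL-NL),np.linalg.norm(FR-NR))
u=(FL-FR)+(NL-NR);u[2]=0;u/=np.linalg.norm(u);v=np.array([u[1],-u[0],0])
front=(FL+NL)/2;rear=(FR+NR)/2;O=(front+rear)/2-20*u;O[2]=0
print('u',u,'v',v,'O',O,'yaw deg',np.degrees(np.arctan2(-u[0],u[1])))
f=lambda p,z,cc=c:np.array([(ray(cc,p,z)-O)@v,(ray(cc,p,z)-O)@u])
print('index',f((425.9,201.6),62),'top rear nose',f((260+717/3.2,165+230/3.2),50),'front nose',f((260+345/3.2,165+230/3.2),50))
print('marker stem z78',f((295,192),78),'z62',f((295,192),62),'foot centre z30',f((296,188.3),30))
print('stop face',f((110+183/4,165+290/4),50))
print('foot near edge top corners z30',f((260+85/3.2,165+103/3.2),30),f((260+147/3.2,165+101/3.2),30))
# predict in scene
W=lambda x,y,z:O+x*v+y*u+np.array([0,0,z])
print('scene: index',proj(s,W(70,-210,62)),'marker @y',[proj(s,W(90,y,78)) for y in(40,50,60,70)])
print('bystanders',[f(p,z) for p,z in[((425,144),40),((323,127),60),((215,178),5),((190,386),40)]])
E
```

```text
[620.6 397.4   5. ] [471.4 395.2   5. ] [ 627.  -343.8    5. ] [ 476.9 -344.1    5. ] len 741.2649784721476 739.337772618432 wid 149.27420460174298 150.1847168572592
u [-0.  1.  0.] v [1. 0. 0.] O [549.1   6.2   0. ] yaw deg 0.4591764338393525
index [  67.1 -189.8] top rear nose [   0.2 -302.8] front nose [  0.  -77.9]
marker stem z78 [81.8 61.9] z62 [85.7 62.7] foot centre z30 [101.   62.2]
stop face [ -1.5 330.2]
foot near edge top corners z30 [82.8 80.8] [84.2 42.3]
scene: index [[178.4 215.6]] marker @y [array([[283., 267.]]), array([[288.1, 269.3]]), array([[293.1, 271.7]]), array([[298.2, 274. ]])]
bystanders [array([ 189.8, -195.4]), array([217.4,   8.6]), array([128.4, 228.3]), array([-280.7,  256.9])]
```

```bash
python3 - <<'E'
import cv2
im=cv2.imread('pics/scene0.png')
c=im[180:330,160:360]
cv2.imwrite('pics/crop3.png',cv2.resize(c,None,fx=4,fy=4,interpolation=cv2.INTER_CUBIC))
E
```

```text
(no output)
```

View pics/crop3.png

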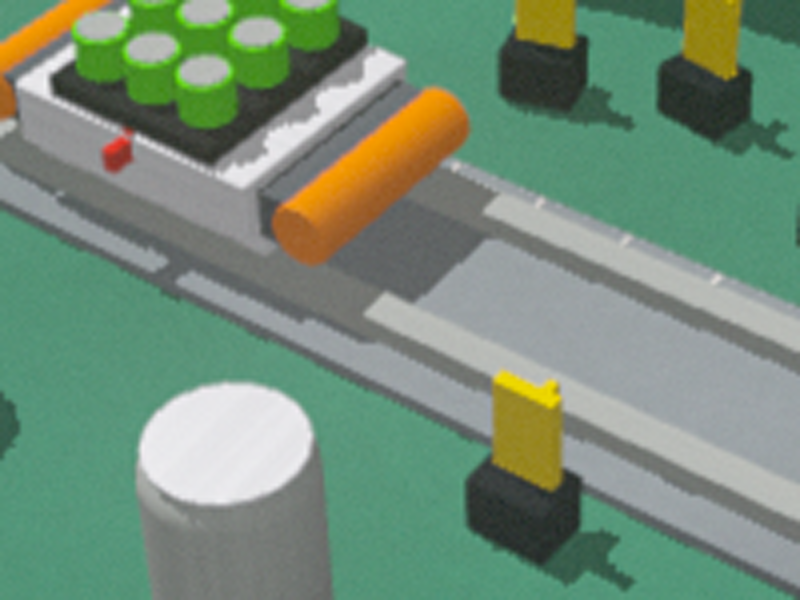

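The measurements agree with the given sizes: the plate comes out 740 x 150 mm, and the index height and nose spacing match.
- **Track:** origin at about (549, 6), yaw about 0.5°.
- **Carriage index:** track y about -190, which puts the rear nose at -301.
- **Marker:** track y about +62, so the carriage has 252 mm to go.

There is a grey catch block on the centre line behind the rear nose. I'll push 40 mm off-centre on the robot's side to avoid it, so the first position is behind the rear nose at world (510, -322).

```bash
python3 -m handwheel '[[[34,18,-10,0,0,-9,-1],[34,18,-10,0,0,-9,-1],[34,18,-10,0,0,-9,-1],[34,18,-10,0,0,0,-1],[34,18,-10,0,0,0,-1],[34,18,-10,0,0,0,-1],[34,18,-10,0,0,0,-1],[35,20,-10,0,0,0,-1]]]' 40; cat > look.py <<'E'
from rig import *
from geo import *
import sys
O=np.array([549.1,6.2,0]);u=np.array([-.008,1,0]);
def idx(name='top'):
    c=capture(name);im=c['image'].astype(int)
    m=(im[...,0]>150)&(im[...,1]<80)&(im[...,2]<80);m[:, :170]=0;m[210:]=0;m[:180]=0
    w=np.argwhere(m);
    if len(w)==0:return None,c
    r,cc=w.mean(0);p=ray(c,(cc,r),62)-O;return p@u,c
def track(n):
    L=[]
    for _ in range(n):
        t=sense()['time_s'];y,c=idx();L.append((t,y));
    return L,c
if __name__=='__main__':
    n=int(sys.argv[1]);L,c=track(n);s=sense()
    A=np.array([(t,y) for t,y in L if y is not None]);print('t,y',A[-1] if len(A) else None,'v',np.polyfit(A[:,0],A[:,1],1)[0] if len(A)>1 else None)
    print('tcp',s['eef_pos'].round(1),'F',s['force'].round(2),'w',round(s['grip_width'],2),'t',s['time_s'])
    if len(sys.argv)>2:cv2.imwrite(sys.argv[2],c['image'][:,:,::-1])
E
python3 look.py 2
```

```text
time_s: 1.1
eef_pos: [511.1, -321.7, 158.6]
ee_rot: [-0.0, 1.0, -0.001, -0.0]
force: [-0.1, -0.1, 0.7]
grip_width: -0.003
grip_force: 0.0
t,y [   1.15       -189.19198558] v -0.010893558980736563
tcp [ 512.1 -319.8  157.5] F [-0.49 -0.4  -0.47] w 0.0 t 1.2
```

```bash
python3 -m handwheel '[[[0,0,-22,0,0,0,-1],[0,0,-28,0,0,0,-1],[0,0,-28,0,0,0,-1],[0,0,-22,0,0,0,-1],[0,0,-8,0,0,0,-1]]]'; cat > sim.py <<'E'
import numpy as np
def sim(rows,m,gap,v0=0,sgn=1,k=150,b=1.0,T=0.125,lag=0.05):
    # finger behind nose by gap (m); rows in m; returns travel, speed, max compression
    x=0;v=v0;f=-gap;cmd=-gap;dt=1e-3;mx=0;out=[]
    for r in rows:
        for i in range(int(T/dt)):
            cmd+=r*dt/T; f+=(cmd-f)*dt/lag
            c=max(0,(f-x)*sgn);mx=max(mx,c)
            v+=(sgn*k*c-b*v)/m*dt;x+=v*dt
        out.append((x,v,c))
    return x*1e3,v*1e3,mx*1e3,c*1e3
E
python3 - <<'E'
from sim import *
for g in(6,9,12):
  for rows in([2,4,5,6,6,6,6,6,6,6,6,3,0,-6,-6,-6],[3,5,6,6,6,6,6,6,6,6,0,-6,-6,-6]):
    print(g,len(rows),[tuple(round(q,1) for q in sim([r*1e-3 for r in rows],m,g*1e-3)) for m in(2.9,4,5.4)])
E
```

```text
time_s: 1.82
eef_pos: [509.4, -322.3, 50.1]
ee_rot: [-0.001, 1.0, -0.001, -0.001]
force: [0.1, 0.6, -0.6]
grip_width: 0.002
grip_force: 0.0
6 16 [(111.1, 58.3, 6.3, 0.0), (116.1, 67.8, 7.5, 0.0), (118.3, 75.1, 8.8, 0.0)]
6 14 [(101.7, 63.7, 6.6, 0.0), (104.4, 72.4, 7.8, 0.0), (104.9, 78.8, 9.1, 0.0)]
9 16 [(109.5, 61.1, 6.6, 0.0), (113.4, 70.2, 7.8, 0.0), (114.7, 77.0, 9.1, 0.0)]
9 14 [(98.2, 65.6, 6.7, 0.0), (100.3, 73.9, 7.9, 0.0), (100.3, 80.0, 9.1, 0.0)]
12 16 [(106.3, 62.9, 6.7, 0.0), (109.4, 71.7, 7.9, 0.0), (110.2, 78.2, 9.2, 0.0)]
12 14 [(94.2, 67.2, 6.7, 0.0), (95.7, 75.2, 7.9, 0.0), (95.3, 81.0, 9.2, 0.0)]
```

```bash
python3 -m handwheel '[[[0,2,0,0,0,0,-1],[0,3.5,0,0,0,0,-1],[0,4.5,0,0,0,0,-1],[0,4.5,0,0,0,0,-1],[0,4.5,0,0,0,0,-1],[0,4.5,0,0,0,0,-1],[0,4.5,0,0,0,0,-1],[0,4.5,0,0,0,0,-1]]]'; python3 look.py 2
```

```text
time_s: 2.82
eef_pos: [510.2, -289.5, 51.2]
ee_rot: [-0.0, 1.0, -0.001, -0.0]
force: [0.6, -0.3, -0.3]
grip_width: 0.002
grip_force: 0.0
t,y [   2.875      -167.01953067] v 75.26796379592493
tcp [ 510.2 -289.3   51.2] F [ 1.11 -0.55 -0.1 ] w 0.0 t 2.925
```

```bash
python3 -m handwheel '[[[0,-15,25,0,0,0,-1],[0,-5,35,0,0,0,-1],[0,20,32,0,0,0,-1],[0,45,0,0,0,0,-1],[0,50,0,0,0,0,-1],[0,50,0,0,0,0,-1],[0,50,0,0,0,0,-1],[0,50,0,0,0,0,-1]]]'; python3 look.py 2
```

```text
time_s: 3.92
eef_pos: [510.0, -43.3, 143.4]
ee_rot: [-0.0, 1.0, -0.001, 0.0]
force: [-0.3, 1.1, 0.2]
grip_width: -0.0
grip_force: 0.0
t,y None v None
tcp [509.7 -41.1 143.3] F [0.04 0.44 0.06] w 0.0 t 4.025
```

```bash
python3 -m handwheel '[[[0,50,0,0,0,0,-1],[0,50,0,0,0,0,-1],[0,50,0,0,0,0,-1],[0,50,0,0,0,0,-1],[0,36,-10,0,0,0,-1],[0,0,-30,0,0,0,-1],[0,0,-30,0,0,0,-1],[0,0,-21,0,0,0,-1]]]'; python3 look.py 3 pics/l1.png
```

```text
time_s: 5.03
eef_pos: [510.1, 190.5, 50.9]
ee_rot: [0.0, 1.0, -0.001, -0.001]
force: [-0.4, -0.5, -0.8]
grip_width: 0.001
grip_force: 0.0
t,y [  5.125     -66.3490833] v 23.533534930656522
tcp [510.1 190.6  51.8] F [-0.16  1.02  0.11] w -0.0 t 5.175
```

View pics/l1.png

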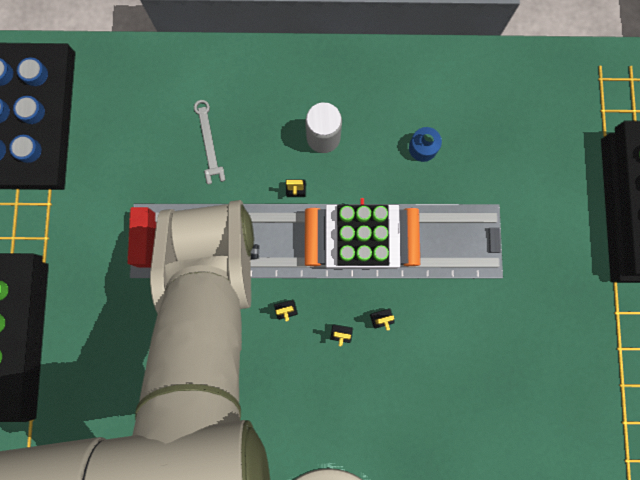

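The carriage coasts at about 45 mm/s with its index at (362,201). The hand is waiting in front of it, with the contact face close to where the nose should come to rest. I'll sharpen the tracking and let it coast on.

```bash
python3 - <<'E'
s=open('look.py').read()
a=s.index("    m=(im");b=s.index("def track")
s=s[:a]+'''    w=np.clip(im[...,0]-1.8*im[...,1:].max(2)-20,0,None);w[:,:190]=0;w[:192]=0;w[206:]=0
    if w.sum()<300:return None,c
    cc=(w.sum(0)*np.arange(640)).sum()/w.sum();r=(w.sum(1)*np.arange(480)).sum()/w.sum()
    p=ray(c,(cc,r),62)-O;return p@u,c
'''+s[b:]
open('look.py','w').write(s)
E
python3 look.py 2; python3 -m handwheel '[[[0,0,0,0,0,0,-1],[0,0,0,0,0,0,-1],[0,0,0,0,0,0,-1],[0,0,0,0,0,0,-1],[0,0,0,0,0,0,-1]]]'|head -1;python3 look.py 2;python3 -m handwheel '[[[0,0,0,0,0,0,-1],[0,0,0,0,0,0,-1],[0,0,0,0,0,0,-1],[0,0,0,0,0,0,-1],[0,0,0,0,0,0,-1]]]'|head -1;python3 look.py 2
```

```text
t,y [  5.225     -63.1580328] v 28.84846556157406
tcp [510.9 190.9  53.2] F [ 0.48 -0.88 -0.39] w -0.0 t 5.275
time_s: 5.9
t,y [  5.95       -44.51934477] v 15.658967031727181
tcp [510.2 191.1  52.3] F [ 0.03  0.43 -0.72] w -0.0 t 6.0
time_s: 6.62
t,y [  6.675      -29.47589861] v 15.085893652191416
tcp [510.2 191.1  52.3] F [-0.05  0.29 -0.46] w -0.0 t 6.725
```

Successive positions give speeds of 25.7 then 20.7 mm/s, so tau is about 3.4 s. The carriage will stop by itself near y = +33, about 30 mm short. I'll take the hand back behind the carriage for a light follow-up push.

```bash
python3 -m handwheel '[[[0,0,30,0,0,0,-1],[0,0,32,0,0,0,-1],[0,-20,29,0,0,0,-1],[0,-50,0,0,0,0,-1],[0,-50,0,0,0,0,-1],[0,-50,0,0,0,0,-1],[0,-50,0,0,0,0,-1],[0,-50,0,0,0,0,-1]]]'|head -2;python3 -m handwheel '[[[0,-46,0,0,0,0,-1],[0,-15,-10,0,0,0,-1],[0,0,-27,0,0,0,-1],[0,0,-30,0,0,0,-1],[0,0,-25,0,0,0,-1]]]'|head -2;python3 look.py 2;python3 -m handwheel '[[[0,0,0,0,0,0,-1],[0,0,0,0,0,0,-1]]]'|head -1;python3 look.py 2
```

```text
time_s: 7.72
eef_pos: [510.0, -80.5, 143.4]
time_s: 8.35
eef_pos: [509.8, -138.8, 49.8]
t,y [ 8.4        -5.51381914] v 12.927911097090616
tcp [ 508.8 -138.4   48.8] F [-0.62  0.61  0.8 ] w -0.0 t 8.45
time_s: 8.7
t,y [ 8.75       -1.93277987] v 7.632420476512157
tcp [ 510.6 -139.9   52.1] F [-0.8   0.11 -0.24] w 0.0 t 8.8
```

```bash
python3 - <<'E'
from sim import *
for r,n in((2,8),(2,10),(2,12),(2,14),(2.5,8),(2.5,10)):
  rows=[5,4,3]+[r]*n+[0,-5,-8,-8]
  print(r,n,[(g,m,)+tuple(round(q,1) for q in (lambda s:(s[0]+s[1]*m,s[0],s[1],s[2]))(sim([q*1e-3 for q in rows],m,g*1e-3,v0=.0095))) for g in(16,19,22) for m in(3.2,3.6)])
E
```

```text
2 8 [(16, 3.2, 44.1, 15.3, 9.0, 0.7), (16, 3.6, 42.7, 14.9, 7.7, 0.5), (19, 3.2, 30.4, 13.5, 5.3, 0.0), (19, 3.6, 34.2, 13.9, 5.6, 0.0), (22, 3.2, 30.4, 13.5, 5.3, 0.0), (22, 3.6, 34.2, 13.9, 5.6, 0.0)]
2 10 [(16, 3.2, 89.6, 24.8, 20.3, 1.5), (16, 3.6, 93.3, 23.9, 19.3, 1.5), (19, 3.2, 34.9, 15.3, 6.1, 0.3), (19, 3.6, 34.2, 15.2, 5.3, 0.0), (22, 3.2, 30.4, 14.7, 4.9, 0.0), (22, 3.6, 34.2, 15.2, 5.3, 0.0)]
2 12 [(16, 3.2, 97.8, 31.2, 20.8, 1.5), (16, 3.6, 107.9, 31.0, 21.4, 1.5), (19, 3.2, 86.4, 24.9, 19.2, 1.6), (19, 3.6, 86.9, 23.8, 17.5, 1.6), (22, 3.2, 30.4, 15.9, 4.5, 0.0), (22, 3.6, 34.2, 16.5, 4.9, 0.0)]
2 14 [(16, 3.2, 97.8, 36.2, 19.2, 1.5), (16, 3.6, 107.9, 36.1, 19.9, 1.5), (19, 3.2, 101.3, 32.2, 21.6, 1.6), (19, 3.6, 111.5, 31.8, 22.1, 1.6), (22, 3.2, 83.3, 25.2, 18.2, 1.6), (22, 3.6, 80.6, 23.8, 15.8, 1.6)]
2.5 8 [(16, 3.2, 112.5, 27.7, 26.5, 2.0), (16, 3.6, 119.9, 26.9, 25.9, 2.1), (19, 3.2, 64.0, 18.1, 14.4, 1.4), (19, 3.6, 63.1, 17.4, 12.7, 1.3), (22, 3.2, 30.4, 13.5, 5.3, 0.0), (22, 3.6, 34.2, 13.9, 5.6, 0.0)]
2.5 10 [(16, 3.2, 121.0, 35.6, 26.7, 2.0), (16, 3.6, 134.1, 35.4, 27.4, 2.1), (19, 3.2, 118.3, 30.4, 27.5, 2.1), (19, 3.6, 126.2, 29.5, 26.9, 2.1), (22, 3.2, 75.7, 21.1, 17.1, 1.7), (22, 3.6, 73.9, 20.1, 14.9, 1.6)]
```

```bash
python3 -m handwheel '[[[0,5,0,0,0,0,-1],[0,5,0,0,0,0,-1],[0,4,0,0,0,0,-1],[0,3,0,0,0,0,-1],[0,1.5,0,0,0,0,-1],[0,1.5,0,0,0,0,-1],[0,1.5,0,0,0,0,-1],[0,1.5,0,0,0,0,-1]]]'|sed -n '1,2p;4p';python3 look.py 1
```

```text
time_s: 9.8
eef_pos: [510.2, -116.8, 51.3]
force: [-0.9, -0.6, -0.3]
t,y [9.8        6.19825702] v None
tcp [ 510.2 -116.7   51.3] F [-1.73 -0.44 -0.26] w -0.0 t 9.85
```

```bash
python3 -m handwheel '[[[0,1.6,0,0,0,0,-1],[0,1.6,0,0,0,0,-1],[0,1.6,0,0,0,0,-1],[0,1.5,0,0,0,0,-1],[0,1.5,0,0,0,0,-1],[0,1.5,0,0,0,0,-1],[0,1.5,0,0,0,0,-1],[0,1.5,0,0,0,0,-1]]]'|sed -n '1,2p;4p';python3 look.py 1
```

```text
time_s: 10.85
eef_pos: [510.2, -104.5, 51.3]
force: [-0.2, -0.2, -0.1]
t,y [10.85       13.11990374] v None
tcp [ 510.2 -104.3   51.3] F [ 0.95  0.22 -0.35] w 0.0 t 10.9
```

```bash
python3 -m handwheel '[[[0,1.6,0,0,0,0,-1],[0,1.5,0,0,0,0,-1],[0,1.5,0,0,0,0,-1],[0,1.5,0,0,0,0,-1],[0,1.5,0,0,0,0,-1]]]'|sed -n '1,2p;4p';python3 look.py 1
```

```text
time_s: 11.52
eef_pos: [510.2, -96.9, 51.3]
force: [0.8, -0.2, 0.3]
t,y [11.525      22.76891674] v None
tcp [510.2 -96.7  51.3] F [0.69 0.11 0.61] w -0.0 t 11.575
```

```bash
python3 -m handwheel '[[[0,0,0,0,0,0,-1],[0,-5,0,0,0,0,-1],[0,-8,0,0,0,0,-1]]]'|sed -n '1,2p';python3 look.py 1;python3 -m handwheel '[[[0,-10,0,0,0,0,-1],[0,-10,10,0,0,0,-1],[0,0,20,0,0,0,-1],[0,0,25,0,0,0,-1],[0,0,30,0,0,0,-1]]]'|sed -n '1,2p';python3 look.py 2
```

```text
time_s: 11.95
eef_pos: [510.2, -110.4, 51.3]
t,y [11.95      27.8283424] v None
tcp [ 510.3 -111.4   51.4] F [-0.49 -0.83 -0.  ] w -0.0 t 12.0
time_s: 12.62
eef_pos: [510.1, -130.5, 137.6]
t,y [12.675      34.93149199] v 12.284677714205309
tcp [ 511.6 -131.2  139.9] F [ 0.21  0.25 -0.5 ] w 0.0 t 12.725
```

It left the finger at about 12 mm/s and now does about 9 mm/s, with a predicted rest near y = 64 against a target of 62. I'll keep the hand clear and let it settle.

```bash
W='' ; python3 -m handwheel '[[[0,-20,0,0,0,0,-1],[0,-20,0,0,0,0,-1],[0,-20,0,0,0,0,-1],[0,-20,0,0,0,0,-1],[0,0,0,0,0,0,-1],[0,0,0,0,0,0,-1],[0,0,0,0,0,0,-1],[0,0,0,0,0,0,-1]]]'|head -2;python3 look.py 1; python3 -m handwheel '[[[0,0,0,0,0,0,-1],[0,0,0,0,0,0,-1],[0,0,0,0,0,0,-1],[0,0,0,0,0,0,-1],[0,0,0,0,0,0,-1],[0,0,0,0,0,0,-1],[0,0,0,0,0,0,-1],[0,0,0,0,0,0,-1]]]'|head -1;python3 look.py 1; python3 -m handwheel '[[[0,0,0,0,0,0,-1],[0,0,0,0,0,0,-1],[0,0,0,0,0,0,-1],[0,0,0,0,0,0,-1],[0,0,0,0,0,0,-1],[0,0,0,0,0,0,-1],[0,0,0,0,0,0,-1],[0,0,0,0,0,0,-1]]]'|head -1;python3 look.py 1; python3 -m handwheel '[[[0,0,0,0,0,0,-1],[0,0,0,0,0,0,-1],[0,0,0,0,0,0,-1],[0,0,0,0,0,0,-1],[0,0,0,0,0,0,-1],[0,0,0,0,0,0,-1],[0,0,0,0,0,0,-1],[0,0,0,0,0,0,-1]]]'|head -1;python3 look.py 1 pics/l2.png
python3 - <<'E'
import cv2
im=cv2.imread('pics/l2.png')[160:280,220:420];cv2.imwrite('pics/l2c.png',cv2.resize(im,None,fx=4,fy=4,interpolation=cv2.INTER_CUBIC))
E
```

```text
time_s: 13.72
eef_pos: [510.3, -209.5, 136.4]
t,y [13.725      42.68837962] v None
tcp [ 510.3 -209.5  136.4] F [-0.47 -0.86 -0.18] w 0.0 t 13.775
time_s: 14.78
t,y [14.775      47.91143849] v None
tcp [ 510.2 -210.   136.3] F [ 0.2  -0.36  0.24] w -0.0 t 14.825
time_s: 15.82
t,y [15.825      51.76091591] v None
tcp [ 510.2 -210.   136.3] F [ 0.46 -0.4   1.45] w -0.0 t 15.875
time_s: 16.88
t,y [16.875      54.78110888] v None
tcp [ 510.2 -210.   136.3] F [-0.03  0.32  0.06] w 0.0 t 16.925
```

View pics/l2c.png

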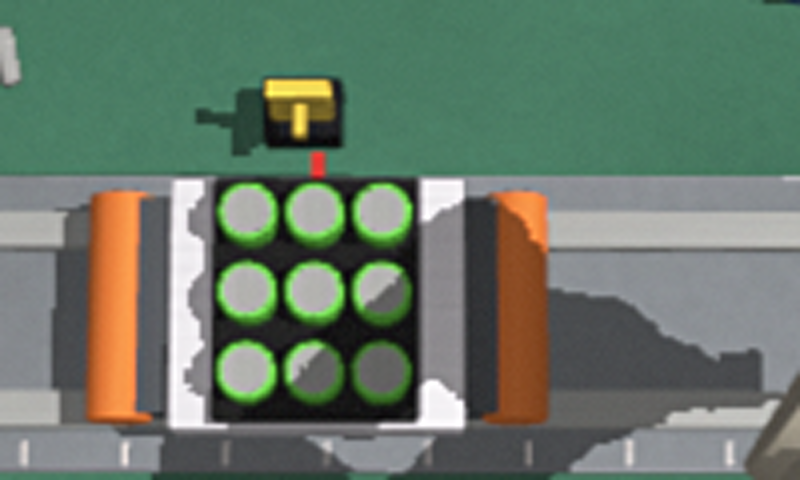

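The crop shows the index at x = 318 and the pointer stem at x = 300, so about 8 mm are left. The speed is about 2.5 mm/s, so it should run on about 9 mm and settle on the pointer.

```bash
python3 -m handwheel '[[[0,0,0,0,0,0,-1],[0,0,0,0,0,0,-1],[0,0,0,0,0,0,-1],[0,0,0,0,0,0,-1],[0,0,0,0,0,0,-1],[0,0,0,0,0,0,-1],[0,0,0,0,0,0,-1],[0,0,0,0,0,0,-1]]]'|head -1;python3 -m handwheel '[[[0,0,0,0,0,0,-1],[0,0,0,0,0,0,-1],[0,0,0,0,0,0,-1],[0,0,0,0,0,0,-1],[0,0,0,0,0,0,-1],[0,0,0,0,0,0,-1],[0,0,0,0,0,0,-1],[0,0,0,0,0,0,-1]]]'|head -1;python3 look.py 1; python3 -m handwheel '[[[0,0,0,0,0,0,-1],[0,0,0,0,0,0,-1],[0,0,0,0,0,0,-1],[0,0,0,0,0,0,-1],[0,0,0,0,0,0,-1],[0,0,0,0,0,0,-1],[0,0,0,0,0,0,-1],[0,0,0,0,0,0,-1]]]'|head -1;python3 -m handwheel '[[[0,0,0,0,0,0,-1],[0,0,0,0,0,0,-1],[0,0,0,0,0,0,-1],[0,0,0,0,0,0,-1],[0,0,0,0,0,0,-1],[0,0,0,0,0,0,-1],[0,0,0,0,0,0,-1],[0,0,0,0,0,0,-1]]]'|head -1;python3 look.py 1; python3 -m handwheel '[[[0,0,0,0,0,0,-1],[0,0,0,0,0,0,-1],[0,0,0,0,0,0,-1],[0,0,0,0,0,0,-1],[0,0,0,0,0,0,-1],[0,0,0,0,0,0,-1],[0,0,0,0,0,0,-1],[0,0,0,0,0,0,-1]]]'|head -1;python3 -m handwheel '[[[0,0,0,0,0,0,-1],[0,0,0,0,0,0,-1],[0,0,0,0,0,0,-1],[0,0,0,0,0,0,-1],[0,0,0,0,0,0,-1],[0,0,0,0,0,0,-1],[0,0,0,0,0,0,-1],[0,0,0,0,0,0,-1]]]'|head -1;python3 look.py 1 pics/l3.png
python3 - <<'E'
import cv2
im=cv2.imread('pics/l3.png')[160:280,220:420];cv2.imwrite('pics/l3c.png',cv2.resize(im,None,fx=4,fy=4,interpolation=cv2.INTER_CUBIC))
E
```

```text
time_s: 17.92
time_s: 18.92
t,y [18.925      57.96732881] v None
tcp [ 510.2 -210.   136.3] F [-0.53  0.68  0.44] w 0.0 t 18.975
time_s: 19.98
time_s: 20.98
t,y [20.975      59.57160575] v None
tcp [ 510.2 -210.   136.3] F [ 0.43  0.5  -0.23] w 0.0 t 21.025
time_s: 22.02
time_s: 23.02
t,y [23.025      60.56408775] v None
tcp [ 510.2 -210.   136.3] F [-1.08 -0.17 -1.11] w -0.0 t 23.075
```

View pics/l3c.png

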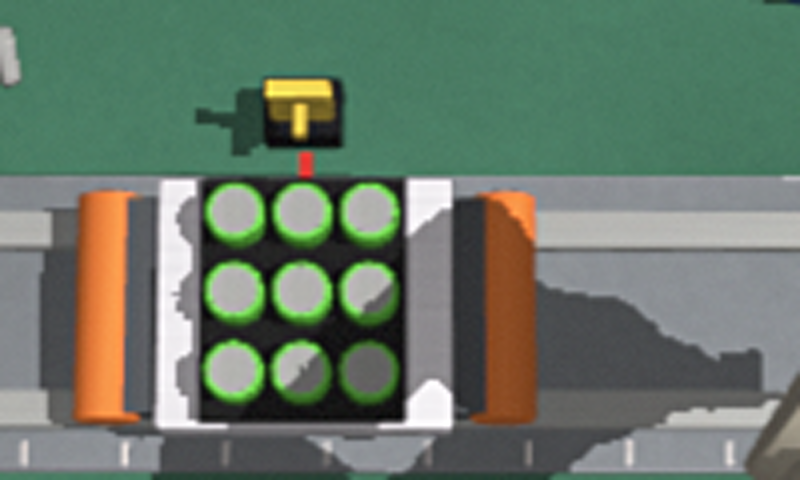

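The index at x = 305 is now within about 2 mm of the pointer stem at x = 300. It drifts at less than 0.5 mm/s, and the hand is well clear. It has stood like this for more than 3 s, so I'm handing in.

```bash
python3 -c "
from rig import *
print(finish_job())"
```

```text
the job is handed in; nothing more can be done
None
```

The job is handed in: the carriage stood by itself with its red index about 2 mm from the yellow pointer, drifting under 0.5 mm/s with the hand well clear, though the judge's result was not shown.

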